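# Change over the gusset welding fixture

### The arm

A 7-joint arm with a two-finger parallel gripper is mounted at the origin on the work surface. World frame = base frame: x ahead of the robot, y to its left, z up, the work surface at z = 0. Lengths are in m, angles in degrees, forces in N, time in s.
With the tool pointing down it reaches from about 0.425 to 0.875 m from the base axis. Payload 8.4 kg.
Tool frame: the origin (TCP) lies on the mounting face of the last link; the fingertips stand 182 mm ahead of it and the grasp point (between the pads) lies 164 mm ahead of it; z points along the fingers, y is the direction in which the jaws open and shut (so a half turn about z gives the same grasp; the last joint's range is limited). The gripper opens to 87 mm and grips with 3 to 60 N. Pads are 19 mm wide; open, the fingers measure 117 mm over their backs; the gripper's body (75 mm by 190 mm) begins 51 mm behind the grasp point.
Start: joints at [-69.855, 19.091, 2.286, 83.961, -0.768, 76.965, -3.352], TCP at [0.283, 0.585, 0.405] pointing down, gripper open.
Joint ranges: [-147.57, 147.57], [-21.85, 119.76], [-74.77, 79.35], [14.55, 137.4], [-85.83, 265.84], [4.83, 119.75], [-152.11, 152.11]. Speed limits (degrees/s): [127.2, 127.2, 159.86, 159.86, 180, 180, 180].

### API

Orientations are given as a 3x3 rotation matrix whose columns are the frame's x, y, z axes.
In Python, from workcell import monitor, viewer, robot gives the robot as it stands.
- The arm moves only by the shell command python3 -m creep 'ROWS' [FORCE]. ROWS is JSON, a list of rows, each an object with "slide": the shift along the world's x, y, z in mm, a list of three; "yaw": the turn about the world's z in degrees; "fingers": the closure, from -1 (fully open) to 1 (shut). In form: [{"slide": [x, y, z], "yaw": yaw, "fingers": fingers}, ...]. A call has 1 to 5 rows; each row shifts and turns the commanded pose from where the row before left it; what a row does not reach is not made up. A row lasts 1/8 s, in which the tool goes at most 62.5 mm and 10.7 degrees, less where a joint would pass 70% of its speed; a pose out of reach is approached as far as the arm can. A call is refused whole if a number of a shift passes 62.5 or a number of a turn 10.7, either way. A call with a gripper value outside its range is refused whole. The fingers move at their own pace and stop on an object; FORCE is the grip in N (left out, the last holds). Time passes only in rows, so rows that do not move let the fingers close. It gives the time, the measured TCP pose, the force and the opening at its end, in the units of the state.
- monitor.sense(): the state, without advancing time (a new reading comes with each control period).
- viewer.read_camera(name): name is "scene" or "side" or "wrist"; returns the picture (384x512x3 uint8, blue, green, red); there is no depth.
- viewer.camera_model(name): a dict with "fov_y" (degrees; the focal length in pixels is half the picture's height over the tangent of half this angle, whatever the lens; pixels are square), "cx", "cy" (the principal point, pixels), "k1" (the pictures are not rectified: a ray, as slopes to the right and down, at radius r is drawn at 1 + k1 r^2 times it, then the intrinsics apply), "R" (3x3) and "t" (3): a world point X has camera coordinates R X + t; the wrist camera has in their place "tool_from_camera" (4x4, takes a point from camera to tool coordinates, whose origin is the TCP and whose axes are the flange's). Camera axes: x right, y down, z forward; pixel columns grow to the right and rows downward; lengths in m; the calibration is good to about 2 mm. A picture is of the moment at which its call begins: read the wrist's pose just before it. camera_model takes no time and is no camera call.
- robot.sign_off(): hands the job in, once; it reports no verdict.
The state is a dict: "time_s": time; "joint_positions": joint angles; "qd": joint speeds; "effort": joint torques, N m; "tcp_pos": TCP position; "eef_rot": TCP orientation; "ft_force": force on the tool from outside, world axes, zero at the start; "moment": the same for the moment, N m; "width": finger opening in m.
Only numpy, scipy, OpenCV 4.12 (cv2) and the standard library are available. Lean on these libraries where they do the work, as an engineer would, in place of code of your own. Each camera call takes 0.05 s, during which the arm holds its last target. There are 200 camera calls.

### The job

Clear and load the welding fixture: push its knock-out pin in all the way so that the stuck steel spacer block comes out of the pocket, and put that block in the open bin. Then take from the rack the plate that has a shoulder on both sides, lower it (do not drop it) edgewise down the fixture's two vertical guides until it is fully home, and swing the clamp arm fully closed over its shoulder. Leave the other two plates in the rack and do not disturb the spanner, tube offcut and steel disc lying beyond.

Things in the scene. Friction and masses are not known exactly. Their poses are not given: they have to be found in the camera images.
- fixture: Steel welding fixture, fixed. Origin on the table below the middle of the plate slot; z up. Base plate 10 mm thick from x = -105 to +30, y = -82 to +82 mm. Two guide posts, tops 58 mm above the table, span x = -16 to 16 mm, |y| = 40 to 72 mm, with facing vertical grooves that form the slot.
- slot_mouth (a point): Middle of the plate slot at its open top, 58 mm above the table, over the fixture origin, same axes. The slot lies in the plane x = 0: 11 mm wide (x), 93 mm long (y), its top 12 mm flared by 4 mm per side. The plate seats on the base plate, 48 mm below this point.
- pocket_mouth (a point): Open front of the pocket, 20 mm along the fixture's -x from its origin, 24 mm up. The pocket crosses the slot: 39 mm wide (y), between 38 mm high cheeks, floor 10 mm up, closed at x = +20 mm by a 50 mm high wall with an access hole. The spacer sits in it and blocks the slot; it comes out along -x and slides on the base plate.
- knockout (a joint): Knock-out pin, m: 0 = out (rest), 0.067 = fully in, moving along the fixture's -x. A light spring (1.5 N at rest, 3.5 N fully in) returns it to 0. Its nose starts 1.5 mm behind the spacer; a full push moves the block about 65 mm, clear of the cheeks.
- knockout_pad (a point): Centre of the outer face (looking along the fixture's +x) of the pin's push pad: 10 mm thick, 34 mm wide (y), 40 mm high, 10 to 50 mm above the table. At rest 106.5 mm from the fixture origin along +x, 30 mm up; moves with the pin.
- spacer_mid (a point): Centre (half-way up) of the stuck spacer, a plain steel block 40 mm (its x, along the fixture's x at the start) x 36 mm (y) x 28 mm high, about 0.3 kg. Its underside is 10 mm above the table while on the fixture.
- plate_t_mid (a point): Centre (half-way up) of the wanted aluminium plate: 8 mm thick (its x), foot 90 mm wide (y) and 46 mm high, above it a centred tab 50 mm wide, 60 mm high: a shoulder on both sides; 106 mm high in all, 0.16 kg. Stands upright in a rack groove; same either way round. When seated its centre is 63 mm, its shoulders 56 mm above the table.
- plate_l_mid (a point): Centre of a plate to leave alone: same size, but the tab is flush with one end, so a shoulder on one side only. Stands in the rack.
- plate_r_mid (a point): Centre of a plate to leave alone: plain rectangle 90 x 106 mm, 8 mm thick, no shoulder. Stands in the rack.
- rack: Plywood rack, fixed, 170 mm (x) x 125 mm (y), origin under its centre. Three grooves along its y at x = -55, 0 and +55 mm, 9.8 mm wide, groove floor 10 mm and rail tops 35 mm above the table. The plates stand along the grooves; which is in which varies.
- bin: Open grey plastic bin, fixed, outside 130 mm (x) x 120 mm (y) x 45 mm high, walls 4 mm; origin under its centre.
- clamp (a joint): Swing clamp on the guide post on the fixture's -y side, rad about a vertical axis: 0 = fully closed (arm along y, tip over the plate's shoulder), grows counter-clockwise from above as it opens; starts 1.1 to 1.4. Stays where left (1.5 N at the handle turns it). The tip clears a seated shoulder by 2.5 mm, cannot pass over a plate not home.
- clamp_handle (a point): Middle of the clamp's upright round handle, 12 mm across, 38 mm tall, 71 to 109 mm above the table, 42 mm from the pivot: towards the fixture's -y from it when closed, towards +x when open.
- clamp_pivot (a point): The clamp's pivot, at x = 0, y = -61 mm, 60 mm up in the fixture frame; the arm is 60 to 71 mm above the table.
- wrench: Bystander, not to be disturbed: open-ended spanner lying beyond the fixture
- tube_offcut: Bystander, not to be disturbed: short upright aluminium tube, 40 mm across, 60 mm tall, beyond the gap between rack and fixture
- puck: Bystander, not to be disturbed: steel disc 44 mm across, 30 mm high, beyond the bin
There are look-alikes about, which are no part of the job. Leave any pink look-alike of the part that bears spacer_mid alone.

How it is judged (in metres and radians):
On the way, in this order (a step that is already met when the one before it is completed fails the run):
1. the spacer block is pushed out of the pocket with the knock-out pin (value of joint knockout above 0.045 m and x of spacer_mid in the frame of fixture below -0.042 m).
2. the spacer block lies in the bin (x of spacer_mid in the frame of bin between -0.06 and 0.06 m and y of spacer_mid in the frame of bin between -0.055 and 0.055 m and z of spacer_mid in the frame of bin below 0.045 m), for 0.2 s.
3. the plate with two shoulders is fully home in the guides (x of plate_t_mid in the frame of fixture between -0.005 and 0.005 m and y of plate_t_mid in the frame of fixture between -0.006 and 0.006 m and z of plate_t_mid in the frame of fixture between 0.059 and 0.066 m and angle between the x axis of plate_t_mid and the x axis of fixture, either way round below 0.15 rad and angle between plate_t_mid's own z axis and vertical below 0.12 rad), for 0.2 s.
4. the clamp arm is closed over its shoulder (value of joint clamp below 0.15 rad), for 0.2 s.
At the end, for the whole second after the job is handed in: Spacer block in the bin, below the rim; two-shouldered plate in the guides within 5 mm across, 6 mm along, 3 mm of the floor, 0.12 rad of upright; clamp within 0.15 rad of closed; other plates upright in the rack within 20 mm of their starts; all released and at rest (all of step 2 and all of step 3 and value of joint clamp below 0.15 rad and distance of each of plate_l_mid, plate_r_mid from where it was at the start of the episode below 0.02 m and angle between each of plate_l_mid, plate_r_mid's own z axis and vertical below 0.2 rad and linear speed of each of plate_t, spacer below 0.02 m/s); the robot touches nothing.
It fails at once if a bystander is disturbed (moved more than 40 mm) (distance of any of wrench, tube_offcut, puck from where it was at the start of the episode above 0.04 m).
It fails at once if another plate is taken out of the rack (moved more than 40 mm) (distance of any of plate_l_mid, plate_r_mid from where it was at the start of the episode above 0.04 m).
It fails at once if the plate is dropped down the guides (faster than 0.6 m/s within them) (horizontal distance between plate_t_mid and fixture below 0.02 m and z of plate_t_mid in the frame of fixture below 0.105 m and linear speed of plate_t above 0.6 m/s).
It also fails if it takes over 72 s, if anything falls off the work surface, if the arm or the gripper's body presses on something with over 40 N, if the wrist force passes 120 N, or if a joint passes its speed limit or range.

## Working session

There is one attempt and no reset: what is moved stays moved. The work goes in short steps, Python scripts to look and compute and a shell command to move; the robot and the scene stay as the last step left them, time stands still between calls to the robot, and variables do not carry over. Pictures are saved under pics/ and viewed, about 8 in all and at most 12, crops included, and the job is handed in when it is done.

```bash
ls; mkdir -p pics; cat > h.py <<'E'
import numpy as np, cv2
from workcell import monitor, viewer, robot
def cam(name):
    m=viewer.camera_model(name)
    f=192/np.tan(np.radians(m['fov_y'])/2)
    if name=='wrist':
        s=monitor.sense(); T=np.array(m['tool_from_camera']); Rt=np.array(s['eef_rot']); p=np.array(s['tcp_pos'])
        Rc=Rt@T[:3,:3]; c=Rt@T[:3,3]+p
    else:
        R=np.array(m['R']); Rc=R.T; c=-R.T@np.array(m['t'])
    return f,m['cx'],m['cy'],m['k1'],Rc,c
def pix2w(C,u,v,z):
    f,cx,cy,k,Rc,c=C
    d=np.array([(u-cx)/f,(v-cy)/f]); q=d.copy()
    for _ in range(20): q=d/(1+k*(q@q))
    r=Rc@np.array([q[0],q[1],1]); return c+r*(z-c[2])/r[2]
def w2pix(C,X):
    f,cx,cy,k,Rc,c=C
    p=Rc.T@(np.array(X)-c); q=p[:2]/p[2]; q=q*(1+k*(q@q)); return q*f+[cx,cy]
def snap(name,fn,crop=None,s=1):
    C=cam(name); im=viewer.read_camera(name)
    o=im if crop is None else im[crop[1]:crop[3],crop[0]:crop[2]]
    cv2.imwrite('pics/'+fn,cv2.resize(o,None,fx=s,fy=s,interpolation=cv2.INTER_CUBIC)); return C,im
E
python3 - <<'E'
from h import *
np.set_printoptions(precision=4,suppress=True)
a=snap('scene','s0.png')[1];b=snap('side','d0.png')[1];snap('wrist','w0.png')
cv2.imwrite('pics/both.png',np.vstack([cv2.resize(a,(0,0),fx=1.5,fy=1.5)]))
for n in('scene','side','wrist'):print(n,cam(n))
print(monitor.sense())
E
```

```text
pics
scene (np.float64(418.4817578680947), 257.17724838593614, 191.67659360231232, -0.07957516197399928, array([[-0.7499,  0.3729, -0.5464],
       [ 0.6615,  0.4221, -0.6198],
       [-0.0005, -0.8263, -0.5632]]), array([1.1179, 0.6508, 0.6587]))
side (np.float64(349.69123691328605), 247.16578030045525, 192.36012519785518, -0.008013251799529917, array([[ 0.891 , -0.2889,  0.3503],
       [-0.454 , -0.5785,  0.6776],
       [ 0.0069, -0.7628, -0.6466]]), array([ 0.2376, -0.6543,  0.7097]))
wrist (np.float64(268.45010642275014), 255.18939951691576, 195.51447523417036, -0.04130417435192046, array([[ 0.4347,  0.8714,  0.2274],
       [ 0.9006, -0.4203, -0.1109],
       [-0.001 ,  0.253 , -0.9675]]), array([0.221 , 0.6149, 0.3842]))
{'time_s': 0.15, 'joint_positions': array([-69.8554,  19.1203,   2.285 ,  84.0004,  -0.7673,  76.9643,
        -3.3517]), 'qd': array([ 0.0468, -0.0061, -0.003 , -0.1248,  0.1327, -0.0907, -0.0066]), 'effort': array([  0.002 , -65.6842,   1.3367, -40.411 ,  -0.0596,   0.0417,
         0.0001]), 'tcp_pos': array([0.2831, 0.5849, 0.4041]), 'eef_rot': array([[-0.9001,  0.4357, -0.0005],
       [ 0.4357,  0.9001, -0.0011],
       [-0.0001, -0.0012, -1.    ]]), 'ft_force': array([0.0107, 0.2062, 1.3518]), 'moment': array([-0.0292, -0.0481, -0.0179]), 'width': 0.08706610958297574}
```

View pics/both.png

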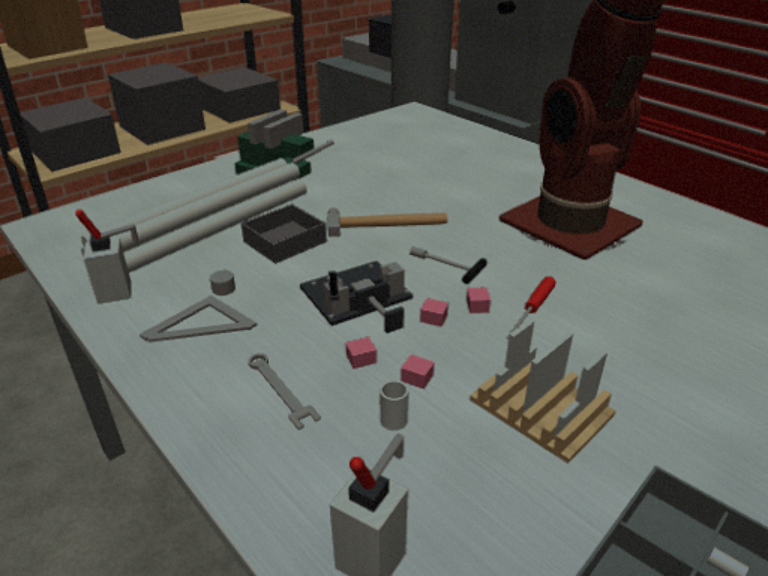

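View pics/d0.png

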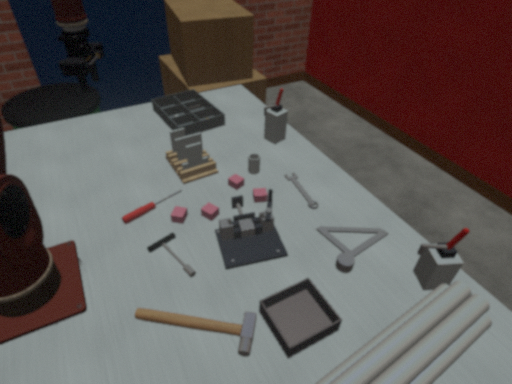

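Scene: fixture around (357,292) in the 1.5x picture, bin (285,232), rack (543,405), with four pink look-alike blocks between the fixture and the rack. I'll enlarge both views to get pixel positions.

```bash
python3 - <<'E'
import cv2,numpy as np
a=cv2.imread('pics/s0.png');b=cv2.imread('pics/d0.png')
r=lambda i,x0,y0,x1,y1,s:cv2.resize(i[y0:y1,x0:x1],None,fx=s,fy=s,interpolation=cv2.INTER_CUBIC)
A=r(a,155,130,285,220,6)
B=r(b,205,180,345,355,3.4); C=r(a,305,205,420,310,3)
cv2.imwrite('pics/c1.png',A)
h=600;o=np.zeros((h,800,3),np.uint8);o[:B.shape[0],:B.shape[1]]=B[:600];x=800-C.shape[1];o[:C.shape[0],x:]=C;print(A.shape,B.shape,C.shape,x)
D=r(b,155,115,245,190,3.4);o[320:320+D.shape[0],800-D.shape[1]:]=D;print(D.shape)
cv2.imwrite('pics/c2.png',o)
E
```

```text
(540, 780, 3) (595, 476, 3) (315, 345, 3) 455
(255, 306, 3)
```

View pics/c1.png

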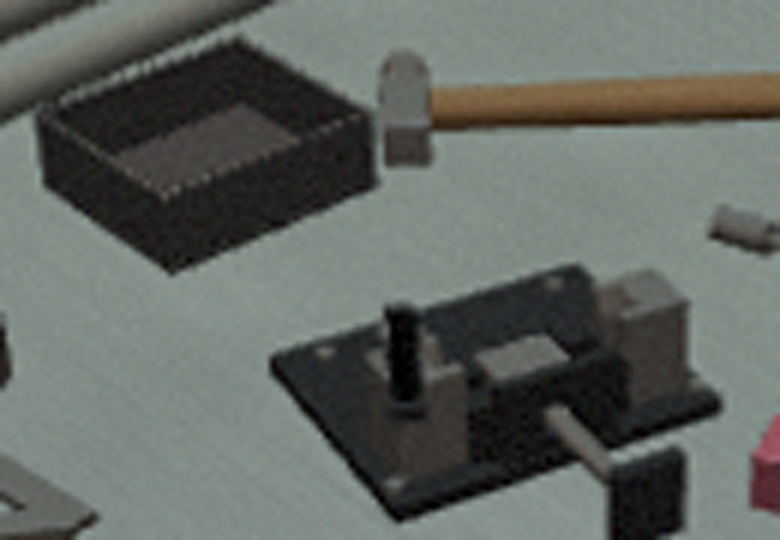

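View pics/c2.png

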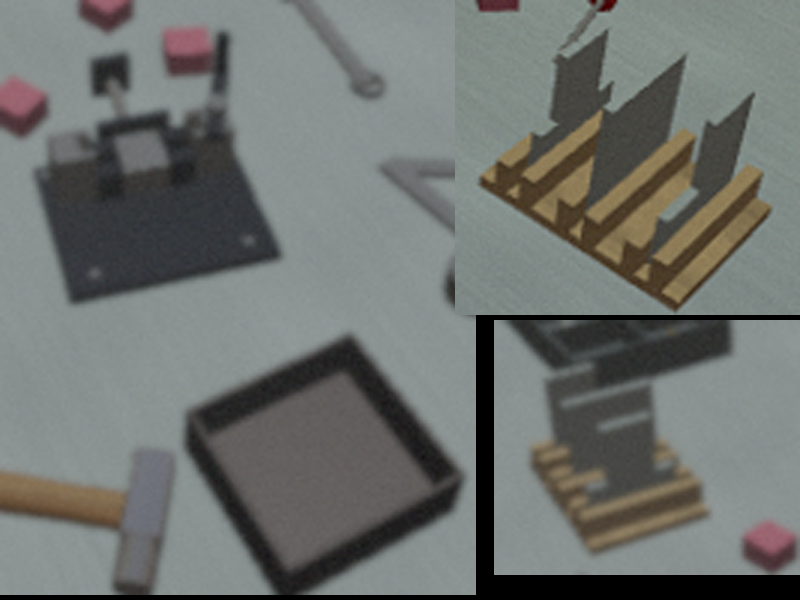

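```bash
cat > fit.py <<'E'
from h import *
from scipy.optimize import least_squares
np.set_printoptions(precision=4,suppress=True)
def fit(name,obs,g):
    # obs: list of (cam, u,v, local xyz)
    def res(p):
        c,s=np.cos(p[2]),np.sin(p[2]);r=[]
        for C,u,v,(x,y,z) in obs: r+=list(w2pix(C,[p[0]+c*x-s*y,p[1]+s*x+c*y,z])-[u,v])
        return r
    b=min((least_squares(res,[*g,t]) for t in np.radians([0,90,180,270])),key=lambda q:q.cost)
    p=b.x;print(name,p[:2],'yaw',np.degrees(p[2])%360,'rms px',np.sqrt(2*b.cost/len(b.fun)));return p
E
python3 - <<'E'
from fit import *
S,D=cam('scene'),cam('side')
c1=lambda x,y:(S,155+x/6,130+y/6); c2s=lambda x,y:(S,305+(x-455)/3,205+y/3)
c2=lambda x,y:(D,205+x/3.4,180+y/3.4); c2d=lambda x,y:(D,155+(x-494)/3.4,115+(y-320)/3.4)
o=[(*c1(398,512),(.03,-.082,.01)),(*c1(718,402),(.03,.082,.01)),(*c1(273,358),(-.105,-.082,.01)),(*c1(578,268),(-.105,.082,.01)),
(*c2(280,256),(-.105,-.082,.01)),(*c2(73,300),(-.105,.082,.01))]
for q in o: print(pix2w(*q[:3],.01)[:2],end=' ')
fit('fix',o,[.6,0])
o=[(*c1(40,112),(-.065,-.06,.045)),(*c1(238,40),(-.065,.06,.045)),(*c1(375,118),(.065,.06,.045)),(*c1(170,192),(.065,-.06,.045))]
o+=[(*c2(187,412),(.065,.06,.045)),(*c2(350,337),(.065,-.06,.045)),(*c2(463,477),(-.065,-.06,.045))]
for q in o: print(pix2w(*q[:3],.045)[:2],end=' ')
def pr(*q): print(*[pix2w(a[0],a[1],a[2],z)[:2] for *a,z in q])
print('\nrack');pr((*c2s(481,184),0),(*c2s(676,308),0),(*c2s(770,213),0)),
print('T tab');pr((*c2s(556,60),.116),(*c2s(607,31),.116))
print('R top');pr((*c2s(603,108),.116),(*c2s(686,55),.116))
print('L tab');pr((*c2s(707,122),.116),(*c2s(753,95),.116))
E
```

```text
[ 0.6276 -0.0434] [ 0.47   -0.0127] [ 0.5999 -0.1747] [ 0.4429 -0.1407] [ 0.5957 -0.1886] [ 0.4399 -0.1558] fix [ 0.5396 -0.0626] yaw 78.71060227410456 rms px 1.3500315765713098
[ 0.5875 -0.3963] [ 0.465  -0.3959] [ 0.4625 -0.2761] [ 0.5822 -0.2824] [ 0.4581 -0.2928] [ 0.5829 -0.292 ] [ 0.586  -0.4074] 
rack
[0.5796 0.2298] [0.5695 0.3968] [0.4451 0.3913]
T tab
[0.546  0.2568] [0.4931 0.26  ]
R top
[0.5621 0.3099] [0.4738 0.3139]
L tab
[0.5224 0.364 ] [0.4761 0.3693]
```

c1 and c2 show the two-shouldered plate in the left groove as seen by the scene camera (tab about 556,60 to 607,31). The plain plate is in the middle and the one-shoulder plate on the right. The fixture's +x, the pin side, points roughly along world +y. The two views differ by about 12 mm, so I'll move over the area for a close wrist look.

```bash
python3 -m creep '[{"slide":[18,-58,0],"yaw":1.5,"fingers":-1},{"slide":[18,-58,0],"yaw":1.5,"fingers":-1},{"slide":[18,-58,0],"yaw":1.5,"fingers":-1},{"slide":[18,-58,0],"yaw":1.5,"fingers":-1},{"slide":[18,-58,0],"yaw":1.5,"fingers":-1}]'; python3 -m creep '[{"slide":[18,-58,0],"yaw":1.5,"fingers":0},{"slide":[18,-58,0],"yaw":1.5,"fingers":0.5},{"slide":[18,-58,0],"yaw":1.5,"fingers":1},{"slide":[18,-58,0],"yaw":1.5,"fingers":1},{"slide":[0,0,0],"yaw":1.5,"fingers":1}]'; python3 - <<'E'
from h import *
import pickle
C,im=snap('wrist','w1.png',None,1.5);pickle.dump(C,open('w1.pkl','wb'));print(C[5],monitor.sense()['tcp_pos'])
E
```

```text
time_s: 0.78
tcp_pos: [0.3735, 0.2929, 0.4047]
eef_rot: [[-0.95, 0.314, 0.0], [0.314, 0.95, 0.0], [0.0, 0.0, -1.0]]
ft_force: [0.5, 0.3, 0.9]
width: 0.0873
time_s: 1.4
tcp_pos: [0.4459, 0.0584, 0.4049]
eef_rot: [[-0.981, 0.194, 0.0], [0.194, 0.981, -0.0], [-0.0, -0.0, -1.0]]
ft_force: [-0.7, 1.4, 0.3]
width: 0.0451
[0.3781668  0.07175467 0.38500986] [0.44539755 0.06110384 0.4047614 ]
```

View pics/w1.png

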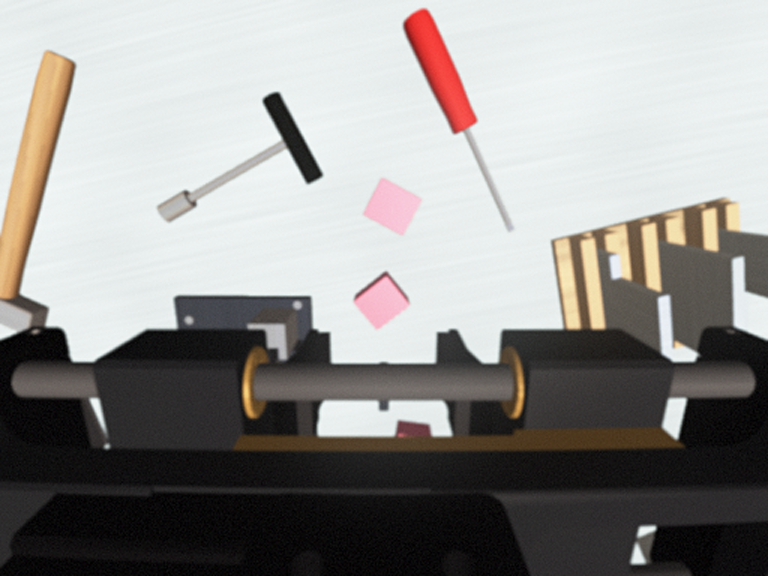

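The wrist view shows the gripper hiding everything below row 330 (of 576). The fixture's -x/+y corner is visible at about (177,298)-(310,298), and the rack at right (555,240). I'll move the camera beyond the fixture for a clear view.

```bash
python3 -m creep '[{"slide":[56,-20,0],"yaw":0,"fingers":1},{"slide":[56,-20,0],"yaw":0,"fingers":1},{"slide":[56,-20,0],"yaw":0,"fingers":1},{"slide":[56,-20,0],"yaw":0,"fingers":1},{"slide":[56,-20,0],"yaw":0,"fingers":1}]';python3 -m creep '[{"slide":[0,0,0],"yaw":0,"fingers":1},{"slide":[0,0,0],"yaw":0,"fingers":1}]'; python3 - <<'E'
from h import *
import pickle
C,im=snap('wrist','w2.png',None,1.5);pickle.dump(C,open('w2.pkl','wb'));print(C[5],monitor.sense()['tcp_pos'])
E
```

```text
time_s: 2.08
tcp_pos: [0.7272, -0.0349, 0.4036]
eef_rot: [[-0.983, 0.185, -0.001], [0.185, 0.983, 0.001], [0.001, 0.001, -1.0]]
ft_force: [0.6, -0.2, 1.4]
width: 0.001
time_s: 2.33
tcp_pos: [0.7252, -0.0357, 0.4036]
eef_rot: [[-0.982, 0.187, -0.002], [0.187, 0.982, 0.0], [0.002, 0.0, -1.0]]
ft_force: [-1.0, 0.1, 0.4]
width: 0.0009
[ 0.65731092 -0.02283426  0.38383215] [ 0.72474238 -0.03567924  0.40469603]
```

View pics/w2.png

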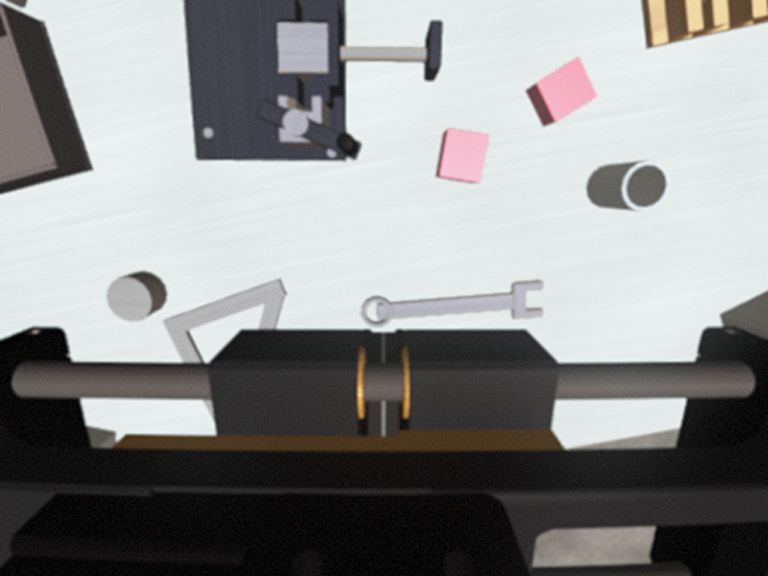

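Wrist view: fixture -y corners at (197,158) and (345,160), spacer top (277..329, 22..73), push pad outer edge at u=443 and v 22-80, clamp handle top (350,143), pivot (295,120). Now a joint fit.

```bash
python3 - <<'E'
from fit import *
import pickle
W1=pickle.load(open('w1.pkl','rb'));W2=pickle.load(open('w2.pkl','rb'))
w=lambda C,x,y:(C,x/1.5,y/1.5)
o=[(*w(W2,197,159),(-.105,-.082,.01)),(*w(W2,345,160),(.03,-.082,.01)),(*w(W1,176,297),(-.105,.082,.01)),(*w(W1,311,296),(.03,.082,.01))]
fit('fix',o,[.54,-.06]); fit('w2 only+spacer',o[:2]+[(*w(W2,277,22),(-.02,.018,.038)),(*w(W2,329,22),(.02,.018,.038)),(*w(W2,329,73),(.02,-.018,.038)),(*w(W2,277,74),(-.02,-.018,.038))],[.54,-.06])
for n,C,u,v,z in [('pad a',W2,443,22,.05),('pad b',W2,440,71,.05),('pad mid inner',W2,428,50,.05),('handle',W2,350,143,.109),('pivot',W2,295,121,.071),('puck',W2,130,298,.03),('tube',W2,644,186,.06),('wr',W2,380,310,.005),('rackc W2',W2,648,46,0),('rackc W1',W1,553,240,.035),('rackc2 W1',W1,738,202,.035),('binlow W2',W2,91,168,0),('bin rim',W2,50,178,.045),('bin',W2,44,20,.045),('Ttabtop',W1,611,254,.116),('pink1',W2,463,150,.028),('pink2',W2,568,85,.028),('pink w1',W1,393,205,.028),('pink w1',W1,383,302,.028)]:
    print(n,pix2w(C,u/1.5,v/1.5,z))
E
```

```text
fix [ 0.5401 -0.0617] yaw 78.21540913237007 rms px 0.9201661217488615
w2 only+spacer [ 0.5402 -0.0636] yaw 78.71082902144701 rms px 0.5824238629561217
pad a [0.5464 0.0437 0.05  ]
pad b [0.5794 0.0362 0.05  ]
pad mid inner [0.5633 0.0296 0.05  ]
handle [ 0.6248 -0.0382  0.109 ]
pivot [ 0.5977 -0.0766  0.071 ]
puck [ 0.7084 -0.2706  0.03  ]
tube [0.6921 0.1815 0.06  ]
wr [ 0.7701 -0.0468  0.005 ]
rackc W2 [0.5783 0.2289 0.    ]
rackc W1 [0.4497 0.2097 0.035 ]
rackc2 W1 [0.4472 0.3765 0.035 ]
binlow W2 [ 0.5856 -0.2866  0.    ]
bin rim [ 0.5943 -0.2937  0.045 ]
bin [ 0.4801 -0.2562  0.045 ]
Ttabtop [0.4503 0.2165 0.116 ]
pink1 [0.6382 0.0496 0.028 ]
pink2 [0.6029 0.1421 0.028 ]
pink w1 [0.3939 0.0778 0.028 ]
pink w1 [0.4782 0.0524 0.028 ]
```

```bash
python3 -m creep '[{"slide":[-39,28.5,0],"yaw":-0.6,"fingers":1},{"slide":[-39,28.5,0],"yaw":0,"fingers":1},{"slide":[-39,28.5,0],"yaw":0,"fingers":1},{"slide":[-39,28.5,0],"yaw":0,"fingers":1},{"slide":[0,0,-40],"yaw":0,"fingers":1}]';python3 -m creep '[{"slide":[0,0,-50],"yaw":0,"fingers":1},{"slide":[0,0,-50],"yaw":0,"fingers":1},{"slide":[0,0,-40],"yaw":0,"fingers":1},{"slide":[0,0,-20],"yaw":0,"fingers":1},{"slide":[0,0,0],"yaw":0,"fingers":1}]'
```

```text
time_s: 3.0
tcp_pos: [0.5668, 0.0809, 0.3683]
eef_rot: [[-0.982, 0.191, 0.006], [0.191, 0.981, 0.007], [-0.005, 0.008, -1.0]]
ft_force: [-0.2, 0.1, -1.1]
width: 0.0005
time_s: 3.62
tcp_pos: [0.5685, 0.0776, 0.2048]
eef_rot: [[-0.98, 0.197, -0.001], [0.197, 0.98, 0.0], [0.001, 0.0, -1.0]]
ft_force: [0.1, 0.7, 0.3]
width: 0.0007
```

```bash
python3 -m creep '[{"slide":[-3,-14.7,0],"yaw":0,"fingers":1},{"slide":[-3,-14.7,0],"yaw":0,"fingers":1},{"slide":[-3,-14.7,0],"yaw":0,"fingers":1},{"slide":[-3,-14.7,0],"yaw":0,"fingers":1},{"slide":[-3,-14.7,0],"yaw":0,"fingers":1}]'; python3 -m creep '[{"slide":[-1.2,-5.9,0],"yaw":0,"fingers":1},{"slide":[-0.8,-3.9,0],"yaw":0,"fingers":1},{"slide":[0,0,0],"yaw":0,"fingers":1}]'
```

```text
time_s: 4.25
tcp_pos: [0.5547, 0.003, 0.2059]
eef_rot: [[-0.98, 0.198, 0.003], [0.198, 0.98, 0.001], [-0.002, 0.002, -1.0]]
ft_force: [1.4, 5.0, 5.9]
width: 0.0005
time_s: 4.62
tcp_pos: [0.5526, -0.007, 0.2055]
eef_rot: [[-0.98, 0.199, 0.002], [0.199, 0.98, 0.001], [-0.002, 0.001, -1.0]]
ft_force: [1.7, 2.2, 3.0]
width: 0.0003
```

Still only spring force, so I'll continue in small steps until it stops.

```bash
python3 -m creep '[{"slide":[-0.8,-3.9,0],"yaw":0,"fingers":1},{"slide":[0,0,0],"yaw":0,"fingers":1}]'; python3 -m creep '[{"slide":[-0.6,-2.9,0],"yaw":0,"fingers":1},{"slide":[0,0,0],"yaw":0,"fingers":1}]'; python3 -m creep '[{"slide":[-0.4,-2,0],"yaw":0,"fingers":1},{"slide":[0,0,0],"yaw":0,"fingers":1}]'
```

```text
time_s: 4.88
tcp_pos: [0.5518, -0.0105, 0.2053]
eef_rot: [[-0.98, 0.198, 0.001], [0.198, 0.98, 0.0], [-0.001, 0.001, -1.0]]
ft_force: [1.8, 2.7, 3.2]
width: 0.0004
time_s: 5.12
tcp_pos: [0.5511, -0.0132, 0.2051]
eef_rot: [[-0.98, 0.198, 0.001], [0.198, 0.98, 0.0], [-0.001, 0.0, -1.0]]
ft_force: [1.9, 4.5, 3.7]
width: 0.0005
time_s: 5.38
tcp_pos: [0.5507, -0.015, 0.205]
eef_rot: [[-0.98, 0.198, 0.001], [0.198, 0.98, 0.0], [-0.001, 0.0, -1.0]]
ft_force: [3.2, 3.1, 3.1]
width: 0.0006
```

```bash
python3 -m creep '[{"slide":[-0.6,-2.9,0],"yaw":0,"fingers":1},{"slide":[0,0,0],"yaw":0,"fingers":1}]'; python3 -m creep '[{"slide":[-0.6,-2.9,0],"yaw":0,"fingers":1},{"slide":[0,0,0],"yaw":0,"fingers":1}]'
```

```text
time_s: 5.62
tcp_pos: [0.5505, -0.0158, 0.2051]
eef_rot: [[-0.981, 0.196, 0.002], [0.196, 0.981, 0.003], [-0.001, 0.003, -1.0]]
ft_force: [5.3, 11.8, 3.8]
width: 0.0004
time_s: 5.88
tcp_pos: [0.5503, -0.0165, 0.2052]
eef_rot: [[-0.981, 0.194, 0.002], [0.194, 0.981, 0.005], [-0.001, 0.006, -1.0]]
ft_force: [5.8, 19.3, 2.9]
width: 0.0008
```

```bash
python3 -m creep '[{"slide":[5,25,0],"yaw":0,"fingers":1},{"slide":[5,25,0],"yaw":0,"fingers":1},{"slide":[5,25,0],"yaw":0,"fingers":1},{"slide":[4,20,0],"yaw":0,"fingers":1},{"slide":[4,20,30],"yaw":0,"fingers":1}]'; python3 -m creep '[{"slide":[0,0,60],"yaw":0,"fingers":1},{"slide":[0,-20,60],"yaw":0,"fingers":0},{"slide":[20,-55,0],"yaw":0,"fingers":-0.3},{"slide":[20,-55,0],"yaw":0,"fingers":-0.3},{"slide":[20,-55,0],"yaw":0,"fingers":-0.3}]'; python3 -m creep '[{"slide":[60,0,0],"yaw":0,"fingers":-0.3},{"slide":[55,-20,0],"yaw":0,"fingers":-0.3},{"slide":[0,0,0],"yaw":0,"fingers":-0.3}]'; python3 - <<'E'
from h import *
import pickle
C,im=snap('wrist','w3.png',(0,0,512,240),1.5);pickle.dump(C,open('w3.pkl','wb'));s=monitor.sense();print(s['tcp_pos'],s['joint_positions'],s['width'])
E
```

```text
time_s: 6.5
tcp_pos: [0.5709, 0.0942, 0.2326]
eef_rot: [[-0.98, 0.199, -0.005], [0.199, 0.98, -0.003], [0.005, -0.004, -1.0]]
ft_force: [-0.4, 0.4, -0.6]
width: 0.0008
time_s: 7.12
tcp_pos: [0.6322, -0.0925, 0.3538]
eef_rot: [[-0.98, 0.198, -0.001], [0.198, 0.98, -0.0], [0.001, -0.001, -1.0]]
ft_force: [1.4, 0.2, 0.7]
width: 0.0325
time_s: 7.5
tcp_pos: [0.7492, -0.1123, 0.3496]
eef_rot: [[-0.98, 0.2, -0.005], [0.2, 0.98, -0.003], [0.005, -0.004, -1.0]]
ft_force: [-1.0, -0.4, -0.8]
width: 0.055
[ 0.74768311 -0.11201083  0.35102668] [-17.39840024  37.49520981  37.56323164  71.29431806 -22.04999033
  78.51697245  97.15493628] 0.05566184801752899
```

View pics/w3.png

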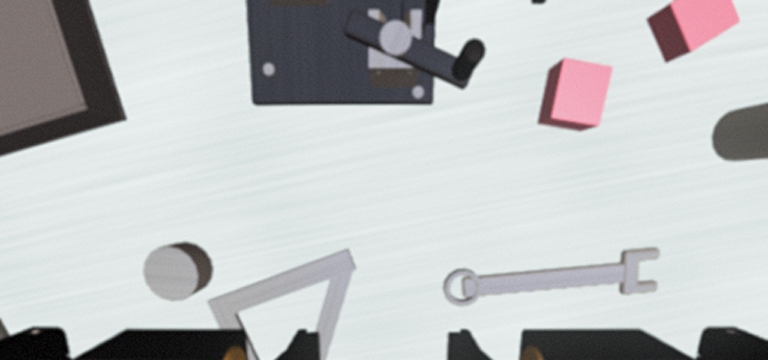

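The view shows the spacer out of the pocket: its near edge is at (271..328, 3). Checking that pixel against the expected position.

```bash
python3 - <<'E'
from h import *
import pickle
C=pickle.load(open('w3.pkl','rb'))
F=np.array([.5401,-.063]);a=np.radians(78.6);ex=np.array([np.cos(a),np.sin(a)]);ey=np.array([-ex[1],ex[0]])
for u,v,z in[(271,4,.01),(328,4,.01),(271,0,.038),(253,102,.01),(433,102,.01),(469,58,.109),(395,37,.071)]:
    p=pix2w(C,u/1.5,v/1.5,z)[:2];d=p-F;print(u,v,p,'fixture',d@ex,d@ey)
for x,y in[(-.065,0),(0,0),(0,-.061)]: print(x,y,F+x*ex+y*ey)
E
```

```text
271 4 [ 0.53840324 -0.15188147] fixture -0.0874633192201384 -0.01590479406419908
328 4 [ 0.54699059 -0.11227842] fixture -0.04694423882021703 -0.01649488978143491
271 0 [ 0.54863052 -0.14664123] fixture -0.08030496536461786 -0.024894529615655223
253 102 [ 0.59904824 -0.18149453] fixture -0.10450522277524225 -0.08120657054094875
433 102 [ 0.62610674 -0.05099169] fixture 0.02877125946222345 -0.08193640078269741
469 58 [ 0.62633367 -0.04447517] fixture 0.03520407276206417 -0.08087081339526574
395 37 [ 0.59741832 -0.07549989] fixture -0.0009238994402195634 -0.05865818807629868
-0.065 0 [ 0.52725227 -0.12671763]
0 0 [ 0.5401 -0.063 ]
0 -0.061 [ 0.59989654 -0.0750571 ]
```

```bash
python3 -m creep '[{"slide":[-24.5,-1.9,0],"yaw":-10,"fingers":-0.6},{"slide":[-24.5,-1.9,0],"yaw":-10,"fingers":-0.6},{"slide":[-24.5,-1.9,0],"yaw":-10,"fingers":-0.6},{"slide":[-24.5,-1.9,0],"yaw":-10,"fingers":-0.6},{"slide":[-24.5,-1.9,0],"yaw":-10,"fingers":-0.6}]';python3 -m creep '[{"slide":[-24.5,-1.9,0],"yaw":-10,"fingers":-0.6},{"slide":[-24.5,-1.9,0],"yaw":-10,"fingers":-0.6},{"slide":[-24.5,-1.9,0],"yaw":-10,"fingers":-0.6},{"slide":[-24.5,-1.9,0],"yaw":-10,"fingers":-0.6},{"slide":[0,0,0],"yaw":0,"fingers":-0.6}]'; python3 -m creep '[{"slide":[0,0,-20],"yaw":0,"fingers":-0.6},{"slide":[0,0,0],"yaw":0,"fingers":-0.6}]'
```

```text
time_s: 8.18
tcp_pos: [0.6224, -0.1202, 0.3543]
eef_rot: [[-0.473, 0.881, -0.0], [0.881, 0.473, 0.002], [0.002, 0.001, -1.0]]
ft_force: [-0.2, -0.4, -0.0]
width: 0.069
time_s: 8.8
tcp_pos: [0.5242, -0.128, 0.3536]
eef_rot: [[0.2, 0.98, -0.001], [0.98, -0.2, 0.004], [0.004, -0.002, -1.0]]
ft_force: [0.9, -0.6, 0.5]
width: 0.0694
time_s: 9.05
tcp_pos: [0.5263, -0.1271, 0.3322]
eef_rot: [[0.196, 0.981, -0.003], [0.981, -0.196, 0.0], [-0.0, -0.003, -1.0]]
ft_force: [-0.4, 0.4, 0.3]
width: 0.0697
```

Pose is on target; descend, grip and lift a little.

```bash
python3 -m creep '[{"slide":[0.5,-1,-50],"yaw":0,"fingers":-0.6},{"slide":[0,0,-50],"yaw":0,"fingers":-0.6},{"slide":[0,0,-25],"yaw":0,"fingers":-0.6},{"slide":[0,0,-11],"yaw":0,"fingers":-0.6},{"slide":[0,0,0],"yaw":0,"fingers":-0.6}]';python3 -m creep '[{"slide":[0,0,0],"yaw":0,"fingers":1},{"slide":[0,0,0],"yaw":0,"fingers":1},{"slide":[0,0,0],"yaw":0,"fingers":1},{"slide":[0,0,0],"yaw":0,"fingers":1},{"slide":[0,0,0],"yaw":0,"fingers":1}]' 30;python3 -m creep '[{"slide":[0,0,15],"yaw":0,"fingers":1},{"slide":[0,0,40],"yaw":0,"fingers":1},{"slide":[0,0,40],"yaw":0,"fingers":1},{"slide":[0,0,0],"yaw":0,"fingers":1}]'
```

```text
time_s: 9.68
tcp_pos: [0.5273, -0.129, 0.1979]
eef_rot: [[0.198, 0.98, -0.001], [0.98, -0.198, -0.0], [-0.001, -0.001, -1.0]]
ft_force: [0.2, -0.3, -0.5]
width: 0.0694
time_s: 10.3
tcp_pos: [0.5272, -0.1287, 0.1982]
eef_rot: [[0.198, 0.98, 0.0], [0.98, -0.198, 0.0], [0.0, 0.0, -1.0]]
ft_force: [-0.5, 0.6, 2.9]
width: 0.0355
time_s: 10.8
tcp_pos: [0.528, -0.1294, 0.2961]
eef_rot: [[0.198, 0.98, 0.005], [0.98, -0.198, 0.0], [0.001, 0.005, -1.0]]
ft_force: [-0.4, 1.0, -2.9]
width: 0.0357
```

```bash
python3 -m creep '[{"slide":[-1,-54,0],"yaw":5.7,"fingers":1},{"slide":[-1,-54,0],"yaw":5.7,"fingers":1},{"slide":[-1,-54,0],"yaw":0,"fingers":1},{"slide":[-1,-54,0],"yaw":0,"fingers":1},{"slide":[0,0,0],"yaw":0,"fingers":1}]';python3 -m creep '[{"slide":[0,0,-40],"yaw":0,"fingers":1},{"slide":[0,0,-35],"yaw":0,"fingers":1},{"slide":[0,0,-15],"yaw":0,"fingers":1},{"slide":[0,0,0],"yaw":0,"fingers":1}]'
```

```text
time_s: 11.42
tcp_pos: [0.5203, -0.3501, 0.2927]
eef_rot: [[0.009, 1.0, -0.002], [1.0, -0.009, -0.003], [-0.003, -0.002, -1.0]]
ft_force: [-0.3, 0.1, -2.2]
width: 0.0361
time_s: 11.92
tcp_pos: [0.523, -0.3442, 0.2024]
eef_rot: [[0.0, 1.0, -0.002], [1.0, -0.0, 0.001], [0.001, -0.002, -1.0]]
ft_force: [-0.2, 0.1, -1.2]
width: 0.0356
```

```bash
python3 - <<'E'
from h import *
snap('side','d2.png',(180,150,360,370),2.5)
E
```

```text
(no output)
```

View pics/d2.png

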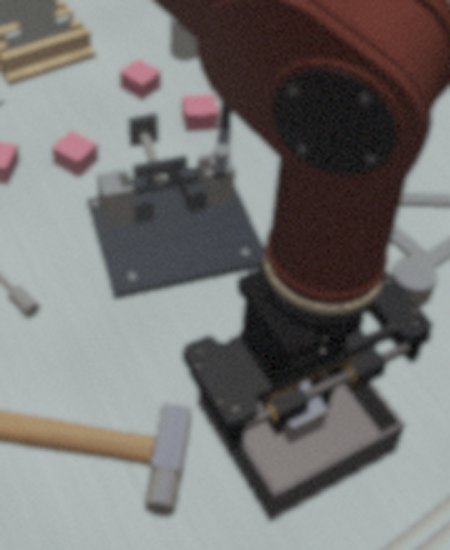

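The block is between the fingers and inside the bin walls. Lower the last few mm, release, rise and go to the rack.

```bash
python3 -m creep '[{"slide":[0,0,-7],"yaw":0,"fingers":1},{"slide":[0,0,0],"yaw":0,"fingers":-0.2},{"slide":[0,0,0],"yaw":0,"fingers":-0.2},{"slide":[0,0,0],"yaw":0,"fingers":-0.2},{"slide":[0,0,10],"yaw":0,"fingers":-0.2}]'
python3 -m creep '[{"slide":[0,0,50],"yaw":0,"fingers":-0.2},{"slide":[0,0,60],"yaw":0,"fingers":0.3},{"slide":[0,0,60],"yaw":0,"fingers":0.3},{"slide":[12.5,56,0],"yaw":10,"fingers":0.3},{"slide":[12.5,56,0],"yaw":10,"fingers":0.3}]'
python3 -m creep '[{"slide":[12.5,56,0],"yaw":10,"fingers":0.3},{"slide":[12.5,56,0],"yaw":10,"fingers":0.3},{"slide":[12.5,56,0],"yaw":10,"fingers":0.3},{"slide":[12.5,56,0],"yaw":10,"fingers":0.3},{"slide":[12.5,56,0],"yaw":10,"fingers":0.3}]'
python3 -m creep '[{"slide":[12.5,56,0],"yaw":10,"fingers":0.3},{"slide":[12.5,56,0],"yaw":10,"fingers":0.3},{"slide":[12.5,56,0],"yaw":0,"fingers":0.3},{"slide":[12.5,56,0],"yaw":0,"fingers":0.3},{"slide":[0,0,0],"yaw":0,"fingers":0.3}]'
python3 -m creep '[{"slide":[0,0,0],"yaw":0,"fingers":0.3}]'
python3 - <<'E'
from h import *
import pickle
C,im=snap('wrist','w4.png',(0,0,512,240),1.5);pickle.dump(C,open('w4.pkl','wb'));s=monitor.sense();print(s['tcp_pos'],s['joint_positions'],s['width'])
E
```

```text
time_s: 12.6
tcp_pos: [0.523, -0.3446, 0.206]
eef_rot: [[0.001, 1.0, -0.001], [1.0, -0.001, 0.0], [0.0, -0.001, -1.0]]
ft_force: [0.1, -0.2, 0.7]
width: 0.0516
time_s: 13.22
tcp_pos: [0.5481, -0.2323, 0.3776]
eef_rot: [[-0.345, 0.939, 0.002], [0.939, 0.345, -0.0], [-0.001, 0.002, -1.0]]
ft_force: [1.4, 0.5, -0.7]
width: 0.0309
time_s: 13.85
tcp_pos: [0.6108, 0.0488, 0.3771]
eef_rot: [[-0.941, 0.338, 0.001], [0.338, 0.941, 0.0], [-0.001, 0.001, -1.0]]
ft_force: [0.8, -0.5, -0.2]
width: 0.0305
time_s: 14.48
tcp_pos: [0.6598, 0.2777, 0.3753]
eef_rot: [[-1.0, -0.007, -0.001], [-0.007, 1.0, 0.001], [0.001, 0.001, -1.0]]
ft_force: [-0.8, -1.1, -0.4]
width: 0.0303
time_s: 14.6
tcp_pos: [0.6608, 0.2707, 0.3764]
eef_rot: [[-1.0, 0.001, 0.001], [0.001, 1.0, -0.001], [-0.001, -0.001, -1.0]]
ft_force: [-0.1, -1.5, -0.5]
width: 0.0305
[0.66094666 0.26974747 0.37665598] [-47.67619489  30.09352205  32.85658285  77.02541379 -16.11090677
  77.48827744  74.95989244] 0.030545835188797017
```

View pics/w4.png

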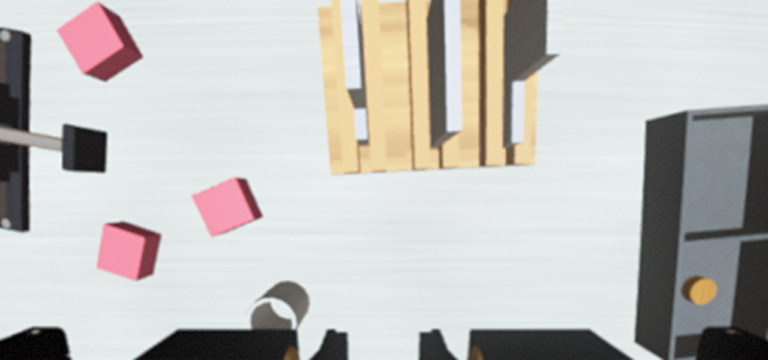

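w4 shows the rack with T in the left groove: tab top end at (353,88), tab top line reaching (348,2), and shoulder end at (361,140). R is in the middle and L on the right.

```bash
python3 - <<'E'
from h import *
import pickle
C=pickle.load(open('w4.pkl','rb'))
for n,u,v,z in[('tabend',353,88,.116),('tab far',348.5,2,.116),('tabL',346,88,.116),('tabR',360,88,.116),('shoulder end',361,140,.056),('sh in',360,109,.056),('Rend',454,131,.116),('Lsh',517,143,.056),('rack c',332,174,.0),('rack c2',535,163,0)]:
    print(n,pix2w(C,u/1.5,v/1.5,z))
E
```

```text
tabend [0.53806789 0.25407781 0.116     ]
tab far [0.49544375 0.25231117 0.116     ]
tabL [0.53805481 0.2502248  0.116     ]
tabR [0.53807824 0.25792957 0.116     ]
shoulder end [0.55874876 0.25504715 0.056     ]
sh in [0.53824888 0.25459068 0.056     ]
Rend [0.56042327 0.31051958 0.116     ]
Lsh [0.56029147 0.36561521 0.056     ]
rack c [0.58006619 0.22706464 0.        ]
rack c2 [0.57046309 0.3999924  0.        ]
```

```bash
python3 -m creep '[{"slide":[-49,-5.7,0],"yaw":2.5,"fingers":0.3},{"slide":[-49,-5.7,0],"yaw":0,"fingers":0.3},{"slide":[-49,-5.7,0],"yaw":0,"fingers":0.3},{"slide":[0,0,-30],"yaw":0,"fingers":0.3},{"slide":[0,0,0],"yaw":0,"fingers":0.3}]';python3 -m creep '[{"slide":[0,0,0],"yaw":0,"fingers":0.3}]'
```

```text
time_s: 15.28
tcp_pos: [0.513, 0.2525, 0.3453]
eef_rot: [[-0.999, -0.041, -0.002], [-0.041, 0.999, -0.001], [0.002, -0.001, -1.0]]
ft_force: [0.3, 0.2, 1.3]
width: 0.0309
time_s: 15.4
tcp_pos: [0.5145, 0.2532, 0.3471]
eef_rot: [[-0.999, -0.041, 0.001], [-0.041, 0.999, 0.0], [-0.001, 0.0, -1.0]]
ft_force: [0.1, 0.1, -0.1]
width: 0.0305
```

```bash
python3 -m creep '[{"slide":[-1,0,-40],"yaw":0.3,"fingers":0.3},{"slide":[0,0,-35],"yaw":0,"fingers":0.3},{"slide":[0,0,-16],"yaw":0,"fingers":0.3},{"slide":[0,0,0],"yaw":0,"fingers":0.3}]';python3 -m creep '[{"slide":[0,0,0],"yaw":0,"fingers":1},{"slide":[0,0,0],"yaw":0,"fingers":1},{"slide":[0,0,0],"yaw":0,"fingers":1},{"slide":[0,0,0],"yaw":0,"fingers":1}]' 40
```

```text
time_s: 15.9
tcp_pos: [0.5131, 0.2539, 0.2549]
eef_rot: [[-0.999, -0.048, -0.001], [-0.048, 0.999, -0.001], [0.001, -0.001, -1.0]]
ft_force: [-0.2, -0.5, 0.1]
width: 0.0307
time_s: 16.4
tcp_pos: [0.513, 0.2538, 0.2558]
eef_rot: [[-0.999, -0.048, 0.001], [-0.048, 0.999, 0.0], [-0.001, 0.0, -1.0]]
ft_force: [-1.0, -1.8, 5.5]
width: 0.0077
```

```bash
python3 -m creep '[{"slide":[0,0,10],"yaw":0,"fingers":1},{"slide":[0,0,25],"yaw":0,"fingers":1},{"slide":[0,0,45],"yaw":0,"fingers":1},{"slide":[0,0,50],"yaw":0,"fingers":1},{"slide":[4.5,-53,0],"yaw":-2.5,"fingers":1}]';python3 -m creep '[{"slide":[4.5,-53,0],"yaw":-3,"fingers":1},{"slide":[4.5,-53,0],"yaw":-3,"fingers":1},{"slide":[4.5,-53,0],"yaw":-3,"fingers":1},{"slide":[4.5,-53,0],"yaw":-2.6,"fingers":1},{"slide":[4.5,-51,0],"yaw":0,"fingers":1}]';python3 -m creep '[{"slide":[0,0,0],"yaw":0,"fingers":1},{"slide":[0,0,0],"yaw":0,"fingers":1}]'
python3 - <<'E'
from h import *
a=snap('scene','x.png',(170,125,300,225),3)[1];b=snap('side','y.png')[1]
r=lambda i,x0,y0,x1,y1,s:cv2.resize(i[y0:y1,x0:x1],None,fx=s,fy=s,interpolation=cv2.INTER_CUBIC)
print(monitor.sense()['tcp_pos'],monitor.sense()['width'])
E
```

```text
time_s: 17.02
tcp_pos: [0.5174, 0.2049, 0.3892]
eef_rot: [[-1.0, -0.011, 0.005], [-0.011, 1.0, 0.005], [-0.005, 0.005, -1.0]]
ft_force: [0.8, -0.2, -2.7]
width: 0.0078
time_s: 17.65
tcp_pos: [0.5394, -0.0634, 0.3856]
eef_rot: [[-0.98, 0.197, 0.001], [0.197, 0.98, 0.001], [-0.0, 0.001, -1.0]]
ft_force: [0.8, 0.5, -2.6]
width: 0.0075
time_s: 17.9
tcp_pos: [0.5397, -0.0613, 0.3852]
eef_rot: [[-0.981, 0.196, -0.0], [0.196, 0.981, 0.001], [0.0, 0.001, -1.0]]
ft_force: [-0.6, 0.3, -2.3]
width: 0.008
[ 0.53974877 -0.06025952  0.38500279] 0.007998390851976534
```

```bash
python3 -m creep '[{"slide":[0.3,-2.5,-40],"yaw":0,"fingers":1},{"slide":[0,0,-30],"yaw":0,"fingers":1},{"slide":[0,0,-4],"yaw":0,"fingers":1},{"slide":[0,0,0],"yaw":0,"fingers":1},{"slide":[0,0,0],"yaw":0,"fingers":1}]'
python3 - <<'E'
from h import *
a=snap('scene','x1.png')[1];b=snap('side','y1.png')[1]
r=lambda i,x0,y0,x1,y1,s:cv2.resize(i[y0:y1,x0:x1],None,fx=s,fy=s,interpolation=cv2.INTER_CUBIC)
cv2.imwrite('pics/c3.png',np.hstack([r(a,195,140,295,240,4),r(b,200,165,300,265,4)]))
C=cam('scene');D=cam('side');print(monitor.sense()['tcp_pos'])
F=np.array([.5401,-.063]);t=np.radians(78.6);ex=np.array([np.cos(t),np.sin(t)]);ey=np.array([-ex[1],ex[0]])
for y in(-.045,.045):print((w2pix(C,[*(F+y*ey),.065])-[195,140])*4,(w2pix(D,[*(F+y*ey),.065])-[200,165])*4)
E
```

```text
time_s: 18.62
tcp_pos: [0.5405, -0.0641, 0.3124]
eef_rot: [[-0.981, 0.196, 0.002], [0.196, 0.981, 0.0], [-0.002, 0.001, -1.0]]
ft_force: [0.2, -0.1, -1.3]
width: 0.008
[ 0.54039519 -0.06427097  0.31209099]
[127.86137713 185.70293318] [248.43441182 191.46766051]
[249.25856726 148.15184047] [117.04037982 216.41248761]
```

View pics/c3.png

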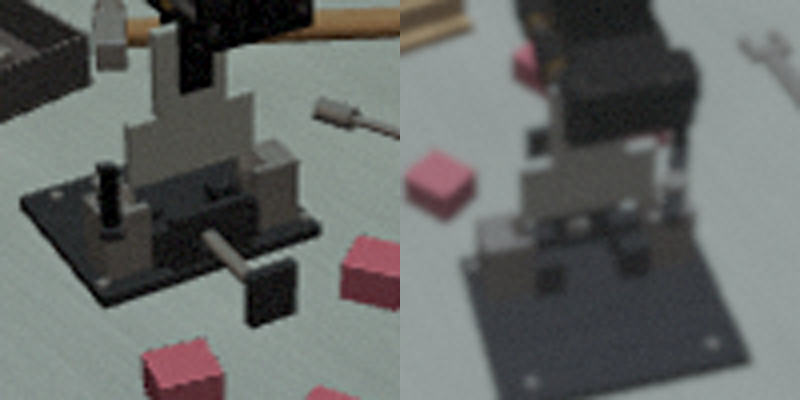

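c3 shows the plate hanging just above the posts, its bottom edge at about (130,187)-(253,150) against a predicted (128,186)-(249,148): aligned. Lowering gently while watching force.

```bash
python3 -m creep '[{"slide":[0,1,-5],"yaw":0,"fingers":1},{"slide":[0,0,-4],"yaw":0,"fingers":1},{"slide":[0,0,0],"yaw":0,"fingers":1}]';python3 -m creep '[{"slide":[0,0,-4],"yaw":0,"fingers":1},{"slide":[0,0,-3],"yaw":0,"fingers":1},{"slide":[0,0,0],"yaw":0,"fingers":1}]'
```

```text
time_s: 19.1
tcp_pos: [0.5398, -0.0633, 0.3016]
eef_rot: [[-0.981, 0.196, -0.001], [0.196, 0.981, -0.0], [0.001, -0.0, -1.0]]
ft_force: [0.9, -0.7, -1.6]
width: 0.0079
time_s: 19.48
tcp_pos: [0.5399, -0.0633, 0.2947]
eef_rot: [[-0.98, 0.197, -0.001], [0.197, 0.98, -0.0], [0.0, -0.0, -1.0]]
ft_force: [-0.2, -0.4, -2.3]
width: 0.0082
```

```bash
python3 -m creep '[{"slide":[0,0,-3],"yaw":0,"fingers":1},{"slide":[0,0,-3],"yaw":0,"fingers":1},{"slide":[0,0,0],"yaw":0,"fingers":1}]';python3 -m creep '[{"slide":[0,0,-4],"yaw":0,"fingers":1},{"slide":[0,0,-4],"yaw":0,"fingers":1},{"slide":[0,0,0],"yaw":0,"fingers":1}]'
```

```text
time_s: 19.85
tcp_pos: [0.5399, -0.0633, 0.2887]
eef_rot: [[-0.981, 0.196, -0.001], [0.196, 0.981, -0.0], [0.0, -0.0, -1.0]]
ft_force: [-0.1, -0.2, -1.6]
width: 0.0077
time_s: 20.23
tcp_pos: [0.5398, -0.0633, 0.2806]
eef_rot: [[-0.981, 0.196, -0.001], [0.196, 0.981, -0.0], [0.001, -0.0, -1.0]]
ft_force: [0.3, -0.3, -1.8]
width: 0.0078
```

No contact; continuing down to z ≈ 0.257.

```bash
python3 -m creep '[{"slide":[0,0,-6],"yaw":0,"fingers":1},{"slide":[0,0,-6],"yaw":0,"fingers":1},{"slide":[0,0,-6],"yaw":0,"fingers":1},{"slide":[0,0,0],"yaw":0,"fingers":1}]';python3 -m creep '[{"slide":[0,0,-3],"yaw":0,"fingers":1},{"slide":[0,0,-3],"yaw":0,"fingers":1},{"slide":[0,0,0],"yaw":0,"fingers":1}]';python3 -m creep '[{"slide":[0,0,-2],"yaw":0,"fingers":1},{"slide":[0,0,0],"yaw":0,"fingers":1}]'
```

```text
time_s: 20.72
tcp_pos: [0.5398, -0.0633, 0.2624]
eef_rot: [[-0.98, 0.197, -0.001], [0.197, 0.98, -0.0], [0.001, -0.001, -1.0]]
ft_force: [-0.0, -0.7, -1.3]
width: 0.0078
time_s: 21.1
tcp_pos: [0.5399, -0.0633, 0.2568]
eef_rot: [[-0.981, 0.196, -0.0], [0.196, 0.981, -0.0], [0.0, -0.0, -1.0]]
ft_force: [0.3, 0.1, -1.2]
width: 0.0077
time_s: 21.35
tcp_pos: [0.5401, -0.0635, 0.2558]
eef_rot: [[-0.98, 0.197, 0.0], [0.197, 0.98, 0.0], [-0.0, 0.001, -1.0]]
ft_force: [-3.6, 0.2, 7.6]
width: 0.0076
```

Seated: contact at TCP z 0.256, as expected. Release, lift, close the fingers and go beside the clamp handle.

```bash
python3 -m creep '[{"slide":[0,0,0.8],"yaw":0,"fingers":0.3},{"slide":[0,0,0],"yaw":0,"fingers":0.3},{"slide":[0,0,0],"yaw":0,"fingers":0.3},{"slide":[0,0,15],"yaw":0,"fingers":0.3},{"slide":[0,0,30],"yaw":0,"fingers":0.3}]';python3 -m creep '[{"slide":[0,0,35],"yaw":0,"fingers":0.3},{"slide":[29,18,0],"yaw":0,"fingers":1},{"slide":[29.5,18,0],"yaw":0,"fingers":1},{"slide":[0,0,0],"yaw":0,"fingers":1},{"slide":[0,0,-30],"yaw":0,"fingers":1}]'; python3 -m creep '[{"slide":[0,0,-43],"yaw":0,"fingers":1},{"slide":[0,0,0],"yaw":0,"fingers":1}]'
```

```text
time_s: 21.98
tcp_pos: [0.5397, -0.0633, 0.3014]
eef_rot: [[-0.98, 0.197, -0.002], [0.197, 0.98, -0.001], [0.002, -0.001, -1.0]]
ft_force: [0.6, -0.7, 0.3]
width: 0.03
time_s: 22.6
tcp_pos: [0.5993, -0.0279, 0.308]
eef_rot: [[-0.98, 0.197, 0.004], [0.197, 0.98, -0.0], [-0.004, 0.001, -1.0]]
ft_force: [-0.4, -0.2, -0.6]
width: 0.0027
time_s: 22.85
tcp_pos: [0.5969, -0.0276, 0.2611]
eef_rot: [[-0.98, 0.197, -0.005], [0.197, 0.98, -0.001], [0.005, -0.002, -1.0]]
ft_force: [-0.3, 1.1, 1.6]
width: 0.0003
```

Now sweep the handle along its arc.

```bash
python3 -m creep '[{"slide":[8.5,-2.5,0],"yaw":0,"fingers":1},{"slide":[8.5,-3,0],"yaw":0,"fingers":1},{"slide":[5,-2.7,0],"yaw":0,"fingers":1},{"slide":[5,-2.8,0],"yaw":0,"fingers":1},{"slide":[0,0,0],"yaw":0,"fingers":1}]';python3 -m creep '[{"slide":[4.3,-4,0],"yaw":0,"fingers":1},{"slide":[4.3,-4,0],"yaw":0,"fingers":1},{"slide":[3.1,-5,0],"yaw":0,"fingers":1},{"slide":[3.2,-5,0],"yaw":0,"fingers":1},{"slide":[0,0,0],"yaw":0,"fingers":1}]';python3 -m creep '[{"slide":[1.7,-5.6,0],"yaw":0,"fingers":1},{"slide":[1.7,-5.7,0],"yaw":0,"fingers":1},{"slide":[0,0,0],"yaw":0,"fingers":1}]'
```

```text
time_s: 23.48
tcp_pos: [0.6261, -0.0385, 0.2631]
eef_rot: [[-0.981, 0.196, 0.001], [0.196, 0.981, -0.0], [-0.001, 0.0, -1.0]]
ft_force: [-0.4, 0.3, 0.3]
width: 0.0003
time_s: 24.1
tcp_pos: [0.6406, -0.0572, 0.2629]
eef_rot: [[-0.98, 0.197, 0.0], [0.197, 0.98, -0.001], [-0.001, -0.001, -1.0]]
ft_force: [-0.4, 0.2, 0.4]
width: 0.0008
time_s: 24.48
tcp_pos: [0.6439, -0.0681, 0.2629]
eef_rot: [[-0.98, 0.197, 0.0], [0.197, 0.98, -0.0], [-0.0, -0.0, -1.0]]
ft_force: [-0.9, 1.1, 0.8]
width: 0.0007
```

```bash
python3 -m creep '[{"slide":[-0.6,-3,0],"yaw":0,"fingers":1},{"slide":[0,0,0],"yaw":0,"fingers":1}]';python3 -m creep '[{"slide":[-0.6,-3,0],"yaw":0,"fingers":1},{"slide":[0,0,0],"yaw":0,"fingers":1}]'
python3 - <<'E'
from h import *
a=snap('scene','x2.png')[1];b=snap('side','y2.png')[1]
r=lambda i,x0,y0,x1,y1,s:cv2.resize(i[y0:y1,x0:x1],None,fx=s,fy=s,interpolation=cv2.INTER_CUBIC)
cv2.imwrite('pics/c4.png',np.hstack([r(a,195,140,295,240,4),r(b,200,165,300,265,4)]))
E
```

```text
time_s: 24.72
tcp_pos: [0.6436, -0.069, 0.2629]
eef_rot: [[-0.981, 0.195, 0.001], [0.195, 0.981, 0.002], [-0.0, 0.002, -1.0]]
ft_force: [1.0, 5.7, -0.2]
width: 0.0009
time_s: 24.98
tcp_pos: [0.6434, -0.0698, 0.2628]
eef_rot: [[-0.981, 0.193, 0.001], [0.193, 0.981, 0.005], [-0.0, 0.005, -1.0]]
ft_force: [1.7, 13.0, 0.8]
width: 0.0005
```

View pics/c4.png

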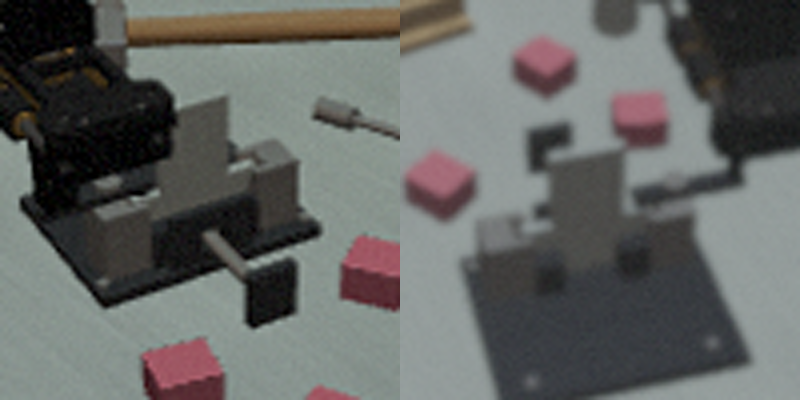

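The hard stop was reached with the finger 14 mm from x=0, which is the handle radius plus the finger half thickness. c4 (side) shows the arm in line with the slot, its tip at (635,190) over the shoulder. Back off, retreat, and take a final look.

```bash
python3 -m creep '[{"slide":[2,10,0],"yaw":0,"fingers":1},{"slide":[4,20,0],"yaw":0,"fingers":1},{"slide":[0,0,50],"yaw":0,"fingers":1},{"slide":[0,0,60],"yaw":0,"fingers":1},{"slide":[0,50,30],"yaw":0,"fingers":1}]';python3 -m creep '[{"slide":[0,60,0],"yaw":0,"fingers":1},{"slide":[0,60,0],"yaw":0,"fingers":1},{"slide":[0,60,0],"yaw":0,"fingers":1},{"slide":[0,0,0],"yaw":0,"fingers":1}]'
python3 - <<'E'
from h import *
a=snap('scene','x3.png')[1];b=snap('side','y3.png')[1]
r=lambda i,x0,y0,x1,y1,s:cv2.resize(i[y0:y1,x0:x1],None,fx=s,fy=s,interpolation=cv2.INTER_CUBIC)
top=np.hstack([r(a,155,130,288,230,3),r(b,205,165,338,265,3)])
bot=np.hstack([r(b,205,265,338,365,3),r(a,300,200,433,300,3)])
cv2.imwrite('pics/c5.png',np.vstack([top,bot]))
D=cam('side');F=np.array([.5401,-.063]);t=np.radians(78.6);ex=np.array([np.cos(t),np.sin(t)]);ey=np.array([-ex[1],ex[0]])
for y,z in((-.025,.116),(.025,.116),(-.103,.109)):print('side c5 pred',(w2pix(D,[*(F+y*ey),z])-[205,165])*3+[399,0],'scene',(w2pix(cam('scene'),[*(F+y*ey),z])-[155,130])*3)
E
```

```text
time_s: 25.7
tcp_pos: [0.6488, 0.0024, 0.4069]
eef_rot: [[-0.979, 0.204, 0.005], [0.204, 0.979, -0.002], [-0.005, -0.001, -1.0]]
ft_force: [0.5, 1.2, -1.3]
width: 0.0007
time_s: 26.2
tcp_pos: [0.6475, 0.1945, 0.4017]
eef_rot: [[-0.982, 0.187, -0.001], [0.187, 0.982, 0.001], [0.002, 0.001, -1.0]]
ft_force: [0.3, -1.0, -0.3]
width: 0.0004
side c5 pred [550.0412748  104.55388069] scene [234.74256953 112.05790767]
side c5 pred [493.27113835 114.82485972] scene [286.69652984  96.9728503 ]
side c5 pred [635.39001422  95.07712565] scene [150.22585143 144.08957495]
```

View pics/c5.png

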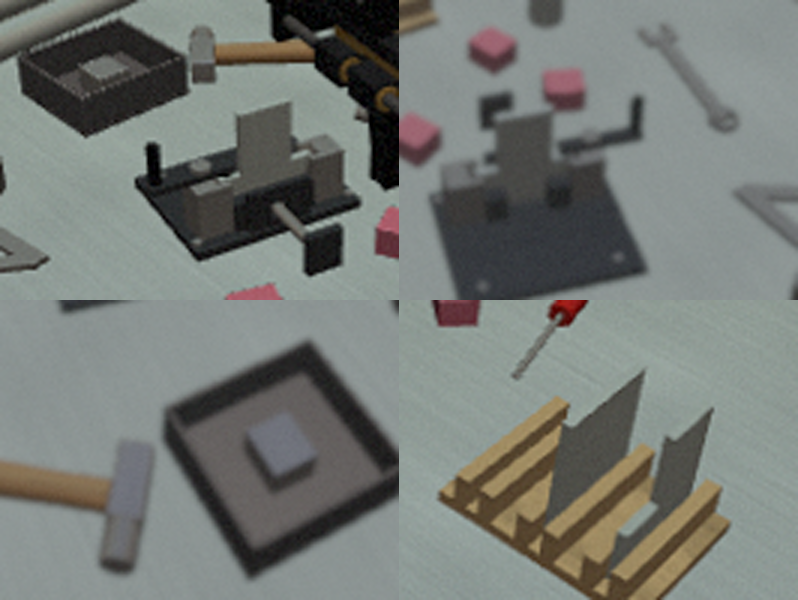

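The final view confirms it. The handle top is at (636,97) in the side view and (153,145) in the scene view, against predictions of (635,95) and (150,144) for closed. The tab corners match the seated position, the block lies flat in the bin, and the other two plates are upright.

```bash
python3 -c "
from workcell import robot;print(robot.sign_off())"
```

```text
the job is handed in; nothing more can be done
None
```

The job is done and handed in, with the last move ending at about 26 s of the 72 s allowed. The sign-off reports no verdict.

- **Spacer:** I pushed the knock-out pin to its hard stop (19 N). The spacer came out to about x = -67 mm in the fixture frame and went into the bin, where it lies flat.
- **Plate:** I took the two-shouldered plate from its groove and lowered it down the guides in small steps. The only contact was at the bottom: 7.6 N on the floor, at the expected height.
- **Clamp:** I swung it to its hard stop, about 13 N at the handle. In the final pictures the handle top is within about 1 original pixel of its closed position.
- **Final checks:** The tab matches its predicted seated position. The other two plates stand upright in the rack, and the robot is clear of everything. The spanner and tube look unmoved. The disc was not re-measured in the last picture, but nothing went near it.
- **Disagreement:** The first scene and side camera estimates differed by about 12 mm, so I worked from the closer wrist views instead. These were consistent within a few millimetres.

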